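# Sound a stake socket and mark the depth-rod's height

## Task

Take the depth rod out of its wooden rest, slide it down the bore of the steel stake socket until it bottoms, and press it gently home for a moment with about a kilogram of push (never as much as two), then let go and leave it standing there. Then record the reading: slide the marker arm up the height stick until its top edge is level with the top of the rod. Leave everything else on the bench where it is.

Things in the scene. Friction and masses are not known exactly. Their poses are not given: they have to be found in the camera images.
- rod: Loose depth rod, 150 g (up to 30% more or less), standing upright in the wooden rest at the start: a round steel shaft 14 mm in diameter with its lowest 5 mm tapered to 8 mm, and on top a plain wooden grip, a cylinder 22 mm in diameter that takes the upper 40 mm. 170 mm long overall. Origin: centre of the lower end; z runs along the rod to the grip.
- rod_top (a point): Centre of the flat top end of the rod's grip, 170 mm above the rod's origin.
- rest: Wooden block, fixed to the bench, 80 x 80 x 40 mm high, with a blind round hole 17 mm in diameter and 30 mm deep in the middle of its top, where the rod stands at the start. Origin: centre of the underside; z up.
- socket: Square steel stake socket, fixed, 50 x 50 x 110 mm high, standing on the base plate, with one upright round bore 16 mm in diameter in its middle, the mouth chamfered by 3 mm. How deep the bore is before it bottoms cannot be seen from outside: 38 to 98 mm below the mouth. Its bottom is a hard rubber pad that gives about 1 mm for each 3 N and springs back. Origin: centre of the block's underside, 6 mm above the bench; z up.
- bore_mouth (a point): Centre of the mouth of the bore, on the socket's top face, 116 mm above the bench.
- socket_base: Steel base plate under the socket, fixed, 120 x 120 x 6 mm; the bottom of the bore with its rubber pad belongs to it. Origin: centre of the underside; z up.
- stand: Height stick, fixed: a base plate 110 x 110 x 12 mm with an upright wooden lath 14 x 30 mm that reaches 282 mm above the bench. Origin: centre of the underside; z up; the marker arm reaches out from the lath along -x.
- marker_edge (a point): A point on the top edge (top face) of the marker arm, 20 mm from its free end and 90 mm out from the lath's middle line. The arm is a level aluminium bar 16 mm wide (along the stand's y) and 22 mm high, reaching 110 mm along the stand's -x from the lath; it hangs on a grey slider block around the lath. Pinch the bar across its width from above at this point to move it.
- marker (a joint): Height of the marker arm on the lath, m: its top edge is 0.165 m + this value above the bench. 0 is lowest, 0.095 highest, growing upward. It slides with about 4 N of friction and stays where it is left; at the start it is always lower than the seated rod's top will be.
- pot_a: Bystander: empty black nursery pot, 98 mm across, 88 mm high. Origin: centre of the underside.
- pot_b: Bystander: the other black nursery pot, the same.
- fork: Bystander: orange plastic hand fork lying flat, 245 mm long. Origin: on the bench under the neck; handle along its -x.
- dibber: Bystander: bamboo dibber lying flat, 210 mm long, 26 mm thick. Origin: near mid-length, on the bench; point along its -x.
- tin: Bystander: round can, 64 mm in diameter, 70 mm high. Origin: centre of the underside.
- saucer: Bystander: terracotta saucer, 124 mm across, 22 mm high. Origin: centre of the underside.
- spool: Bystander: cardboard spool standing on end, 60 mm in diameter, 52 mm high. Origin: centre of the underside.

How it is judged:
By the outcome, as a careful person would: the job done as asked, in the order asked, and still so for the second after the job is handed in, with the robot touching nothing.
It also fails if it takes over 61 s, if anything falls off the work surface, if the arm or the gripper's body presses on something with over 40 N, if the wrist force passes 120 N, or if a joint passes its speed limit or range.

## Robot

A 6-joint arm with a two-finger parallel gripper is mounted at the origin on the work surface. World frame = base frame: x ahead of the robot, y to its left, z up, the work surface at z = 0. Lengths are in mm, angles in rad, forces in N, time in s.
With the tool pointing down it reaches from about 400 to 825 mm from the base axis. Payload 7 kg.
Tool frame: the origin (TCP) lies at the very end of the fingers, on their centre line; the grasp point (between the pads) lies 19 mm behind it; z points along the fingers, x is the direction in which the jaws open and shut, and the axes are right-handed (so a half turn about z gives the same grasp; the last joint's range is limited). The gripper opens to 85 mm and grips with 20 to 120 N. Pads are 22 mm wide; open, the fingers measure 114 mm over their backs; the gripper's body (76 mm by 85 mm) begins 54 mm behind the grasp point. The pads swing forward as they close: fully open they stand 13 mm farther back than shut.
Start: joints at [1.567, 0.359, 0.012, 0, -1.224, -0.288], TCP at [194.191, 646.44, 231.302] pointing down, gripper open.
Joint ranges: [-3.07, 3.07], [-1.43, 2.12], [-1.02, 1.25], [-3.03, 1.67], [-3.05, -0], [-3.03, 3.03]. Speed limits (rad/s): [2.39, 2.39, 3.01, 3.14, 3.14, 3.14].

## Interface

Orientations are given as a rotation vector (axis times angle).
In Python, from plant import robot gives the robot as it stands. Calls block until the motion is done:
- robot.move_to(position, orientation): joint-space move of the TCP to a pose.
- robot.move_straight(position, vel=150, frame=None, f_stop=None): straight line of the TCP; frame=None keeps the orientation; vel is the mean speed in mm/s. With f_stop (N) it stops when the force on the tool has changed by that much, and returns True; else False.
- robot.movej(angles): joint-space move.
- robot.move_gripper(opening, newtons=None): finger opening in mm; newtons is the grip in N (None keeps the last); returns when the fingers have stopped.
- robot.wait(seconds).
- robot.inverse_kinematics(position, orientation): joint angles nearest the present ones, or None.
- robot.observe(): the state.
- robot.camera(name): name is "scene" or "side" or "wrist"; returns a dict with "image" (420x560x3 uint8, red, green, blue), "depth" (420x560 float32, mm along the optical axis (not along the pixel's ray), 0 where there is no reading), "fx", "fy", "cx", "cy" (pixels), "world_from_camera" (4x4, takes a point from camera to world coordinates); the wrist camera has in their place "T_tool_cam" (4x4, takes a point from camera to tool coordinates, whose origin is the TCP and whose axes are the tool frame's). Camera axes: x right, y down, z forward; pixel columns grow to the right and rows downward; lengths in mm; the calibration is good to about 2 mm. A picture is of the moment at which its call begins: read the wrist's pose just before it.
A pose or a line that the arm cannot do raises robot.Unreachable and nothing moves.
- robot.finish_job(): hands the job in, once; it reports no verdict.
Trained networks look in a picture, given as the dict that the camera call returned (one of the last four; its "shot" number tells which), for a name from the list of things; names that differ only in an ending like _2 or _b are one class to them, and where a whole thing is asked for, a point or a joint stands for the part that bears it (a point fixed in the world has none). Each returns a list of dicts, best first, with "confidence" (0 to 1); they miss things now and then, are a little off and sometimes report something else, mostly with a low value. They report only what shows in the picture. A call takes as long as a camera call.
- robot.masks_of(query, picture): "mask" (420x560 bool, what is visible of it) and "bbox" ([centre column, centre row, width, height] as shares, 0 to 1, of the picture: columns of its width, rows of its height, round what is visible of it).
- robot.landmark_of(query, picture): "centre" ([column, row] as shares, 0 to 1, of the picture: columns of its width, rows of its height: a listed point, or the origin of a listed thing).
The state is a dict: "clock": time; "joints": joint angles; "qvel": joint speeds; "joint_efforts": joint torques, N m; "tool_pos": TCP position; "orientation": TCP orientation; "force": force on the tool from outside, world axes, zero at the start; "ft_torque": the same for the moment, N m; "opening": finger opening in mm.
Only numpy, scipy, OpenCV 4.12 (cv2) and the standard library are available. Lean on these libraries where they do the work, as an engineer would, in place of code of your own. Each camera call takes 0.05 s, during which the arm holds its last target.

## Working session

There is one attempt and no reset: what is moved stays moved. The work goes in short steps, each a Python script; the robot and the scene stay as the last script left them, time stands still between calls to the robot, and variables do not carry over. Pictures are saved under pics/ and viewed, and the job is handed in when it is done.

```bash
ls; mkdir -p pics
cat > h.py <<'E'
import numpy as np, cv2
from plant import robot
def save(c,n): cv2.imwrite('pics/'+n+'.png',cv2.cvtColor(c['image'],cv2.COLOR_RGB2BGR))
def cloud(c,T=None):
    d=c['depth'].astype(float);v,u=np.mgrid[:d.shape[0],:d.shape[1]]
    P=np.stack([(u-c['cx'])/c['fx']*d,(v-c['cy'])/c['fy']*d,d,np.ones_like(d)],-1)
    T=c['world_from_camera'] if T is None else T
    W=(P@np.asarray(T).T)[...,:3]; W[d==0]=np.nan
    return W
E
python3 - <<'E'
from h import *
o=robot.observe(); print(o)
for n in ['scene','side']:
    c=robot.camera(n); save(c,n+'0'); W=cloud(c)
    print(n,np.round(c['world_from_camera'],3).tolist(),c['fx'])
    for q in ['rod','rest','socket','stand','marker_edge','rod_top','bore_mouth']:
        try:
            for r in robot.landmark_of(q,c)[:1]:
                u,v=r['centre'][0]*560,r['centre'][1]*420
                print(q,round(r['confidence'],2),round(u),round(v),np.round(W[min(int(v),419),min(int(u),559)],1))
        except Exception as e: print(q,e)
print(robot.observe()['clock'])
E
```

```text
pics
{'clock': 0.0, 'joints': array([ 1.56708418e+00,  3.59385793e-01,  1.10607242e-02, -3.49893220e-04,
       -1.22411485e+00, -2.88096400e-01]), 'qvel': array([ 0.00130441,  0.0009219 ,  0.00059466,  0.00079135,  0.00043919,
       -0.00066176]), 'joint_efforts': array([ 8.21835620e-04, -5.83329213e+01,  2.93424010e+01,  6.93674549e+00,
       -5.86993934e-03,  5.52629558e-06]), 'tool_pos': array([194.07648055, 645.98871589, 230.36525595]), 'orientation': array([ 1.87397343e+00, -2.51991641e+00,  1.75522972e-03]), 'force': array([-0.13207182, -1.15909458,  0.29638839]), 'ft_torque': array([ 0.0597462 ,  0.0317391 , -0.02479404]), 'opening': 85.5290456908627}
scene [[-0.448, 0.638, -0.626, 1422.921], [0.894, 0.333, -0.301, 388.414], [0.017, -0.694, -0.72, 1090.436], [0.0, 0.0, 0.0, 1.0]] 469.14265666968066
rod 0.59 313 224 [527.3  71.9  40.2]
rest 0.67 313 227 [537.9  73.4  38. ]
socket 0.61 266 200 [505.7 -99.3  39.1]
stand 0.82 393 278 [594.1 344.8  22.9]
marker_edge 0.63 369 230 [589.1 249.4 169.4]
rod_top 0.57 314 189 [523.7  60.3 174. ]
bore_mouth 0.66 266 174 [ 471.3 -120.6  112.7]
side [[0.981, -0.073, 0.18, 353.068], [-0.193, -0.474, 0.859, -998.818], [0.023, -0.877, -0.479, 691.722], [0.0, 0.0, 0.0, 1.0]] 408.4781319133474
rod 0.67 261 240 [ 488.2 -102.7  116.4]
rest 0.69 257 239 [498.4  25.   42.4]
socket 0.65 258 275 [ 474.1 -142.3   37.3]
stand 0.81 267 204 [574.5 298.3  10.6]
marker_edge 0.45 271 168 [575.6 251.1 173.6]
rod_top 0.73 259 189 [564.9 457.2   1.4]
bore_mouth 0.18 353 254 [767.2 -70.4  23.3]
0.8
```

View pics/scene0.png

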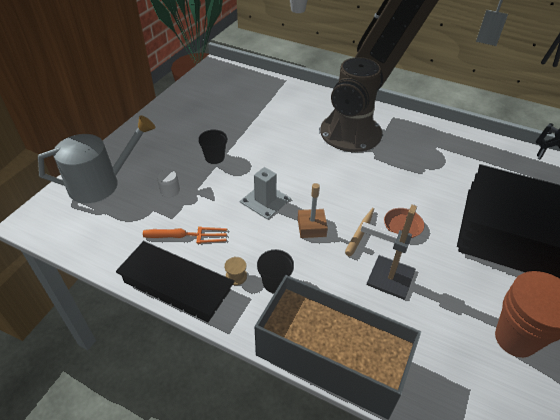

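View pics/side0.png

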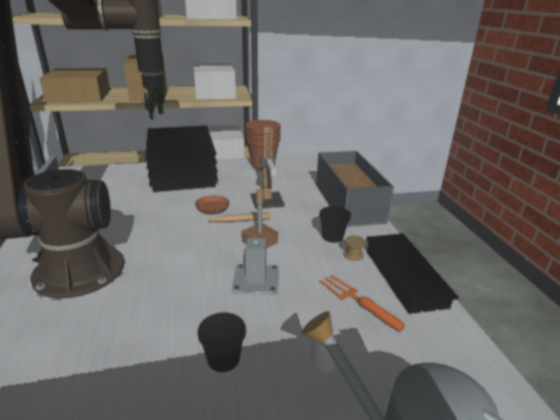

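Run:
```python
from h import *
c=robot.camera('scene');W=cloud(c)
def st(m,n):
    P=W[m]; print(n,len(P),np.round(np.nanmedian(P,0),1),'min',np.round(np.nanpercentile(P,3,axis=0),1),'max',np.round(np.nanpercentile(P,97,axis=0),1))
for q in ['rod','rest','socket','stand','marker','pot_a','tin','saucer','dibber']:
    for r in robot.masks_of(q,c)[:2]:
        print(round(r['confidence'],2),end=' '); st(r['mask']&np.isfinite(W[...,0]),q)
X,Y,Z=W[...,0],W[...,1],W[...,2]
def box(x0,x1,y0,y1,z0,z1): return (X>x0)&(X<x1)&(Y>y0)&(Y<y1)&(Z>z0)&(Z<z1)
st(box(450,600,0,130,130,190),'grip')
st(box(420,560,-180,-60,110,122),'sockettop')
m=box(420,560,-180,-60,110,122); print(cv2.minAreaRect(W[m][:,:2].astype(np.float32)))
m=box(450,600,0,130,36,45); print(cv2.minAreaRect(W[m][:,:2].astype(np.float32)))
m=box(500,700,200,400,155,190);st(m,'arm');print(cv2.minAreaRect(W[m][:,:2].astype(np.float32)))
print(robot.observe()['clock'])
I=cv2.resize(c['image'][150:310,220:440],None,fx=3.6,fy=3.6,interpolation=cv2.INTER_CUBIC)
save({'image':I},'crop')
```

```text
0.73 rod 872 [ 717.1 -247.8   11.7] min [ 654. -364.   -1.] max [ 780.4 -160.    30.5]
0.65 rod 232 [517.1  64.1 122.2] min [415.9  26.6   1.8] max [524.3  72.9 183.3]
0.93 rest 769 [528.2  69.5  39.8] min [471.4  14.2   1.4] max [563.3 112.6  45.6]
0.65 socket 720 [ 493.3 -109.3   82.2] min [ 455.9 -145.9   13.4] max [504.4 -90.  119.6]
0.17 socket 751 [ 371.1 -376.1   59.1] min [ 324.1 -421.3    4.7] max [ 414.4 -335.    89.6]
0.71 stand 2189 [592.6 334.2  16.3] min [533.5 245.4   7.3] max [635.4 387.5 275.6]
0.32 stand 545 [504.4 -97.    7.8] min [ 431.8 -177.9    3.2] max [538.9 -59.5  13.2]
0.55 marker 506 [590.  301.  172.4] min [574.  234.4 153.1] max [607.9 352.8 177.2]
0.15 marker 1104 [725.2  46.7  58.8] min [702.   11.8   4.2] max [793.9  96.6  91.1]
0.82 pot_a 752 [ 371.  -378.8   60.8] min [ 323.4 -423.8    7.3] max [ 414.4 -335.    90. ]
0.56 pot_a 1078 [725.2  46.4  58.8] min [702.7  11.8   4.5] max [793.4  92.5  90.5]
0.72 tin 482 [ 594.9 -405.6   57. ] min [ 556.3 -439.2    5.8] max [ 613.4 -386.9   74.3]
0.93 saucer 604 [365.1 298.3   8.8] min [326.6 259.6   2.8] max [409.7 365.8  24.4]
0.7 dibber 262 [515.8 206.4  24.6] min [386.4 195.1  15.7] max [566.6 215.2  30.4]
0.18 dibber 2241 [591.8 333.7  16.3] min [527.7 240.9   5.6] max [635.3 387.3 271.2]
grip 113 [519.   65.1 169.1] min [507.6  54.8 132.1] max [524.7  73.5 183.8]
sockettop 205 [ 477.  -117.9  117.1] min [ 450.  -144.5  111. ] max [502.2 -93.1 120.6]
((475.74957275390625, -118.7444839477539), (53.968505859375, 54.30220031738281), 78.26917266845703)
((513.0640258789062, 63.225830078125), (85.7940673828125, 80.86314392089844), 30.794342041015625)
arm 563 [589.7 304.4 173.4] min [566.8 232.8 156.3] max [607.8 352.9 180. ]
((584.8565673828125, 291.3763732910156), (52.4128303527832, 126.92628479003906), 0.5359596610069275)
1.3
```

View pics/crop.png

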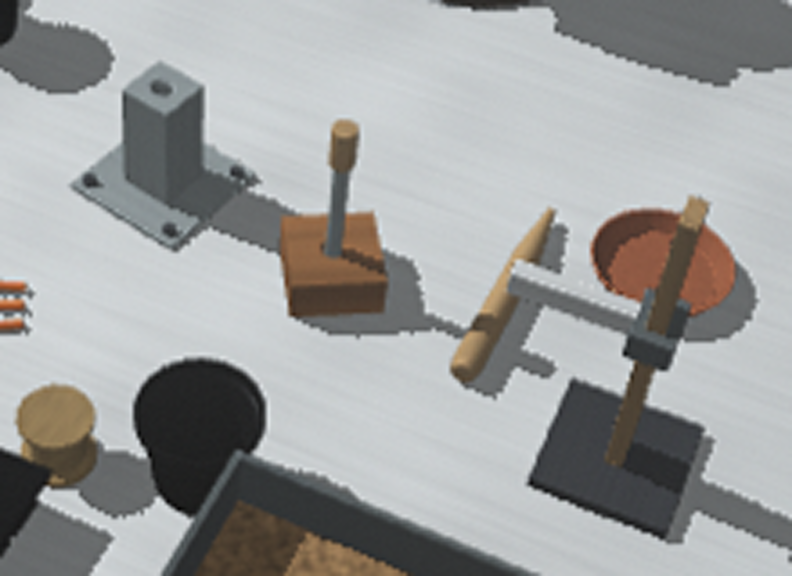

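```bash
cat >> h.py <<'E'
from scipy.spatial.transform import Rotation as Ro
def ori(a): return Ro.from_matrix([[np.cos(a),np.sin(a),0],[np.sin(a),-np.cos(a),0],[0,0,-1]]).as_rotvec()
def wrist():
    o=robot.observe();c=robot.camera('wrist')
    T=np.eye(4);T[:3,:3]=Ro.from_rotvec(o['orientation']).as_matrix();T[:3,3]=o['tool_pos']
    T=T@np.asarray(c['T_tool_cam']); return c,cloud(c,T),T
E
python3 - <<'E'
from h import *
for a in [0,np.pi/2,np.pi,-np.pi/2]:
    for p in [(513,63,330),(513,63,160),(476,-119,300),(476,-119,230),(587,255,160),(587,255,330)]:
        j=robot.inverse_kinematics(p,ori(a)); print(round(a,1),p,None if j is None else np.round(j,2))
a=[0,np.pi][0]
robot.move_to((500,40,340),ori(np.pi)); o=robot.observe();print(o['clock'],o['tool_pos'],o['orientation'],ori(np.pi))
for i in range(3): robot.wait(0.1);o=robot.observe();print(o['tool_pos'],o['force'])
c,W,T=wrist();save(c,'w1');print(np.round(T,3).tolist(),c['fx'])
E
```

```text
0 (513, 63, 330) [ 0.5   0.04 -0.17  0.   -1.36  2.64]
0 (513, 63, 160) [ 0.5   0.16 -0.43  0.   -0.98  2.64]
0 (476, -119, 300) [ 0.16  0.01 -0.27  0.   -1.29  2.98]
0 (476, -119, 230) [ 0.16  0.05 -0.38  0.   -1.13  2.98]
0 (587, 255, 160) [ 0.71  0.35 -0.17  0.   -1.05  2.43]
0 (587, 255, 330) [ 0.71  0.26  0.09  0.   -1.4   2.43]
1.6 (513, 63, 330) [ 0.5   0.04 -0.17  0.   -1.36 -2.07]
1.6 (513, 63, 160) [ 0.5   0.16 -0.43  0.   -0.98 -2.07]
1.6 (476, -119, 300) [ 0.16  0.01 -0.27  0.   -1.29 -1.73]
1.6 (476, -119, 230) [ 0.16  0.05 -0.38  0.   -1.13 -1.73]
1.6 (587, 255, 160) [ 0.71  0.35 -0.17  0.   -1.05 -2.28]
1.6 (587, 255, 330) [ 0.71  0.26  0.09  0.   -1.4  -2.28]
3.1 (513, 63, 330) [ 0.5   0.04 -0.17  0.   -1.36 -0.5 ]
3.1 (513, 63, 160) [ 0.5   0.16 -0.43  0.   -0.98 -0.5 ]
3.1 (476, -119, 300) [ 0.16  0.01 -0.27  0.   -1.29 -0.16]
3.1 (476, -119, 230) [ 0.16  0.05 -0.38  0.   -1.13 -0.16]
3.1 (587, 255, 160) [ 0.71  0.35 -0.17  0.   -1.05 -0.71]
3.1 (587, 255, 330) [ 0.71  0.26  0.09  0.   -1.4  -0.71]
-1.6 (513, 63, 330) [ 0.5   0.04 -0.17  0.   -1.36  1.07]
-1.6 (513, 63, 160) [ 0.5   0.16 -0.43  0.   -0.98  1.07]
-1.6 (476, -119, 300) [ 0.16  0.01 -0.27  0.   -1.29  1.41]
-1.6 (476, -119, 230) [ 0.16  0.05 -0.38  0.   -1.13  1.41]
-1.6 (587, 255, 160) [ 0.71  0.35 -0.17  0.   -1.05  0.86]
-1.6 (587, 255, 330) [ 0.71  0.26  0.09  0.   -1.4   0.86]
3.7417 [500.0980471   40.64090793 339.73539778] [ 1.68942643e-03 -3.14118826e+00  1.75456087e-04] [1.92367069e-16 3.14159265e+00 0.00000000e+00]
[500.07355726  40.602219   339.74374316] [ 0.1188075   0.54720267 -0.21015955]
[500.07266889  40.50032035 339.82900314] [ 0.77445493 -0.01187548 -0.05864171]
[500.01093481  40.30649094 339.89448978] [-0.88150809 -0.32557481  0.04329532]
[[-1.0, -0.0, -0.002, 500.381], [-0.001, 0.966, 0.259, -24.397], [0.002, 0.259, -0.966, 483.222], [0.0, 0.0, 0.0, 1.0]] 355.0919909815534
```

View pics/w1.png

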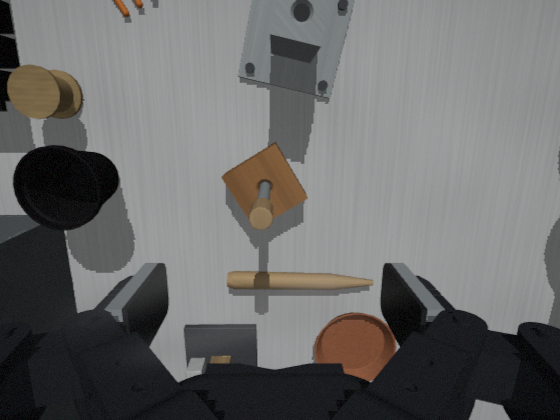

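```bash
cat >> h.py <<'E'
def ray(c,T,u,v,z):
    d=T[:3,:3]@np.array([(u-c['cx'])/c['fx'],(v-c['cy'])/c['fy'],1.]);s=(z-T[2,3])/d[2];return T[:3,3]+s*d
E
python3 - <<'E'
from h import *
c,W,T=wrist()
for q,z in [('rod_top',180),('bore_mouth',116),('rest',0),('socket',6),('rod',10)]:
    for r in robot.landmark_of(q,c)[:1]:
        u,v=r['centre'][0]*560,r['centre'][1]*420; print(q,round(r['confidence'],2),round(u,1),round(v,1),np.round(ray(c,T,u,v,z),1))
print(ray(c,T,261,217,180),ray(c,T,265,187,40),ray(c,T,302,10,116))
X,Y,Z=W[...,0],W[...,1],W[...,2]
m=(abs(Z-180)<5)&(abs(X-513)<40)&(abs(Y-63)<40);print('top',m.sum(),np.nanmean(W[m],0),cv2.minEnclosingCircle(W[m][:,:2].astype(np.float32)))
m=(abs(Z-40)<4)&(abs(X-513)<60)&(abs(Y-63)<60);print('rest',m.sum(),cv2.minAreaRect(W[m][:,:2].astype(np.float32)),np.nanmedian(Z[m]))
m=(abs(Z-116)<4)&(abs(X-476)<60)&(abs(Y+119)<60);print('sock',m.sum(),np.nanmedian(Z[m]))
I=cv2.resize(c['image'][130:250,200:330],None,fx=4.6,fy=4.6,interpolation=cv2.INTER_CUBIC);save({'image':I},'w1c')
E
```

```text
rod_top 0.64 257.9 216.7 [514.2  62.7 180. ]
bore_mouth 0.78 298.4 10.3 [ 477.2 -118.7  116. ]
rest 0.97 267.0 183.0 [509.3  66.    0. ]
socket 0.58 295.6 37.9 [ 473.2 -116.4    6. ]
rod 0.8 263.9 182.7 [513.4  63.7  10. ]
[511.45153655  62.94407975 180.        ] [511.13459543  63.65801335  40.        ] [ 473.89714468 -118.96436332  116.        ]
top 458 [511.59068305  63.28634786 180.51556764] ((511.85369873046875, 64.0107650756836), 11.014810562133789)
rest 3178 ((511.3857421875, 64.50839233398438), (80.30303955078125, 80.22089385986328), 31.169998168945312) 40.78072280036659
sock 2040 116.56616906055783
```

View pics/w1c.png

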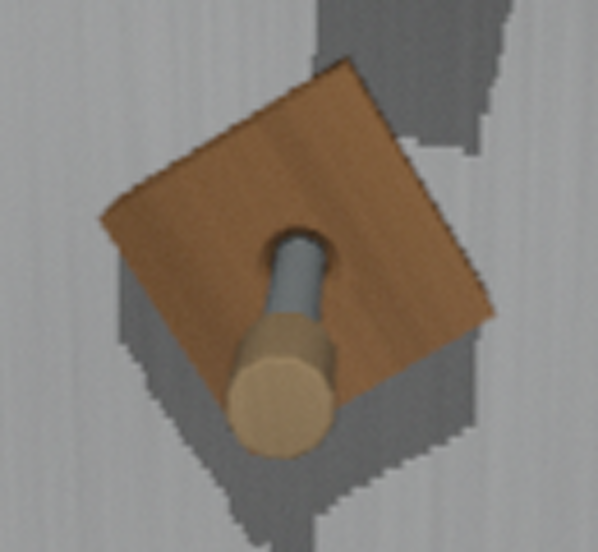

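Run:
```python
from h import *
robot.move_to((511.6,63.4,225),ori(np.pi))
print(robot.move_straight((511.6,63.4,141),vel=90,f_stop=6))
o=robot.observe();print(o['tool_pos'],o['force'],o['clock'])
robot.move_gripper(0,60);robot.wait(0.3)
for i in range(3):
    robot.wait(0.05);o=robot.observe();print(o['tool_pos'],o['force'],o['ft_torque'],o['opening'],o['clock'])
c,W,T=wrist();save(c,'w2');c=robot.camera('scene');save({'image':cv2.resize(c['image'][120:300,200:440],None,fx=3.3,fy=3.3)},'s2')
```

```text
False
[512.03825244  63.57814122 141.61557008] [-0.41601724 -0.29117735 -0.3542704 ] 6.0167
[511.84841966  63.47396798 141.26095471] [-0.30141368  0.16800503  4.80032566] [ 0.00453566  0.04134296 -0.00319812] 20.705856157907146 6.975
[511.85405548  63.45758025 141.24108553] [ 0.79101623 -0.13435249  4.52154367] [ 0.01309964 -0.05690243 -0.0446819 ] 20.59289080251745 7.025
[511.86645447  63.47390749 141.26576169] [-0.23351645  0.09222682  4.20163789] [-0.09365083  0.00904898  0.04818466] 20.608079928759146 7.075
```

View pics/w2.png

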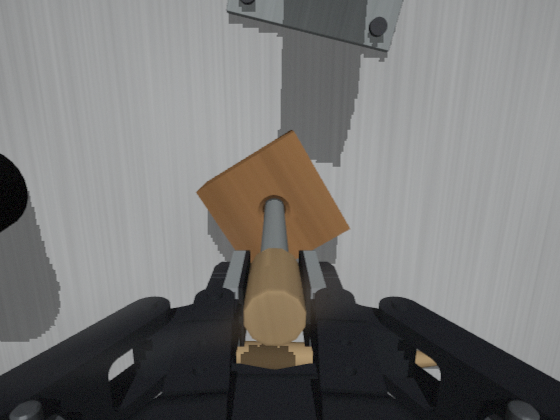

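View pics/s2.png

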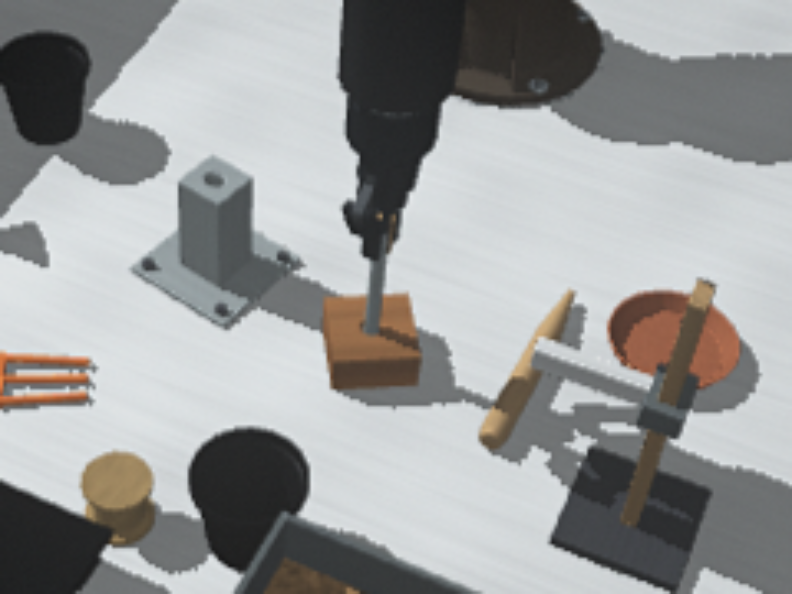

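Run:
```python
from h import *
robot.move_straight((511.6,63.4,285),vel=150)
o=robot.observe();print(o['tool_pos'],o['force'],o['opening'],o['clock'])
robot.move_to((476,-62,290),ori(np.pi)); robot.wait(0.15)
c,W,T=wrist();save(c,'w3')
for r in robot.landmark_of('bore_mouth',c)[:1]:
    u,v=r['centre'][0]*560,r['centre'][1]*420; print(r['confidence'],u,v,ray(c,T,u,v,116))
X,Y,Z=W[...,0],W[...,1],W[...,2]
m=(abs(Z-116.5)<3)&(abs(X-476)<50)&(abs(Y+119)<50);print('sock',m.sum(),np.nanmedian(Z[m]),cv2.minAreaRect(W[m][:,:2].astype(np.float32)))
np.savez('w3',T=T,c=[c['cx'],c['cy'],c['fx'],c['fy']]);o=robot.observe();print(o['tool_pos'],o['force'],o['clock'])
v,u=np.where(m);print(u.min(),u.max(),v.min(),v.max())
I=cv2.resize(c['image'][v.min()-10:v.max()+10,u.min()-10:u.max()+10],None,fx=5,fy=5,interpolation=cv2.INTER_CUBIC);save({'image':I},'w3c')
```

```text
[510.94962559  63.27221212 283.79083486] [-0.13645588 -0.14757016 -1.35169555] 20.81473384721989 8.2833
0.96 275.8 125.41199999999999 [ 474.42647353 -117.61611713  116.        ]
sock 3130 116.70582232135467 ((474.0877990722656, -117.57181549072266), (50.03065490722656, 49.9732666015625), 77.26547241210938)
[476.22395082 -61.31198171 289.6239447 ] [ 0.92175806 -0.24164737 -1.90924558] 9.1167
243 311 90 159
```

View pics/w3.png

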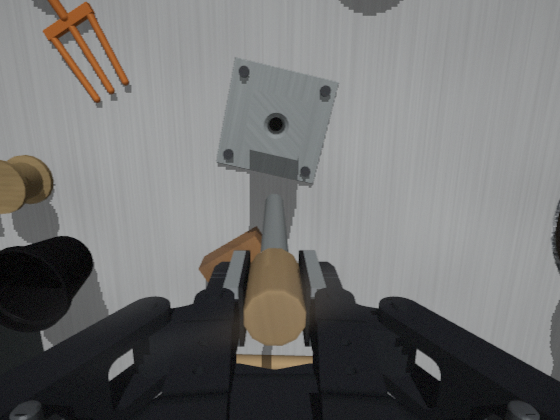

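View pics/w3c.png

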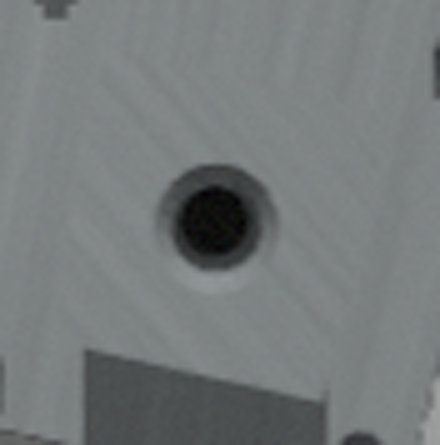

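Run:
```python
from h import *
d=np.load('w3.npz');c=dict(zip(['cx','cy','fx','fy'],d['c']))
print('tip',ray(c,d['T'],273,198,158.4))
robot.move_to((474.2,-117.6,268),ori(np.pi)); robot.wait(0.2)
f0=np.mean([ (robot.wait(0.03),robot.observe()['force'])[1] for i in range(6)],0);print('f0',f0)
s=robot.move_straight((474.2,-117.6,226),vel=40,f_stop=6)
for i in range(4):
    robot.wait(0.05);o=robot.observe();print(s,o['tool_pos'],o['force'],o['ft_torque'],o['clock'])
c=robot.camera('scene');save({'image':cv2.resize(c['image'][90:240,200:400],None,fx=4,fy=4)},'s3')
```

```text
tip [476.81837313 -62.77024119 158.4       ]
f0 [-0.11404915 -0.12035346 -1.74953069]
False [ 474.39651387 -117.6092993   226.30674591] [ 0.15107087 -0.00979363 -1.52522094] [-0.00875381  0.08457047 -0.02001502] 11.1167
False [ 474.36273494 -117.57577819  226.27365085] [ 0.05988154 -0.50393825 -2.01800929] [-0.03867859 -0.00716091 -0.00870189] 11.1667
False [ 474.30505571 -117.60876954  226.24908639] [-0.69442905 -0.40259523 -1.96205305] [-0.04135484  0.05339413  0.01168355] 11.2167
False [ 474.29467515 -117.56592175  226.19743136] [-0.07045634 -0.05063236 -1.33502487] [-0.10039706  0.00258184 -0.0404988 ] 11.2667
```

View pics/s3.png

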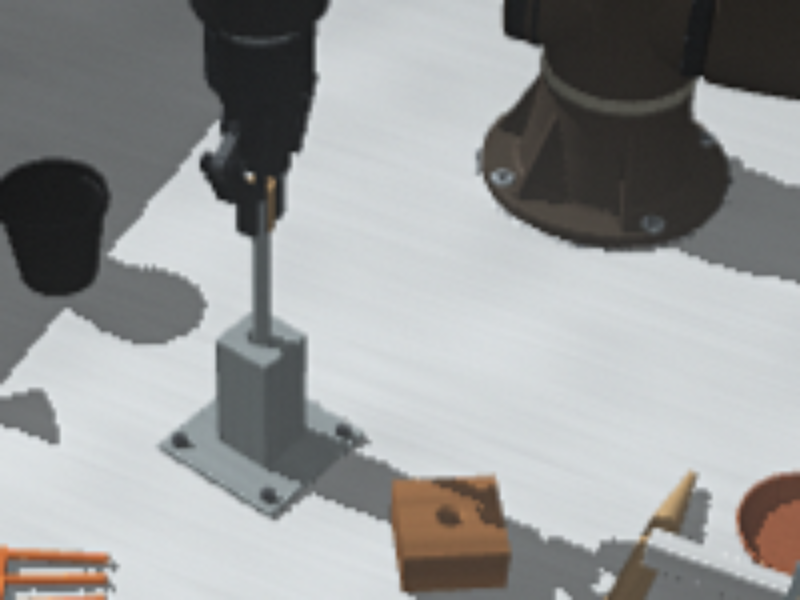

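Run:
```python
from h import *
s=robot.move_straight((474.2,-117.6,146),vel=25,f_stop=4)
for i in range(5):
    robot.wait(0.05);o=robot.observe();print(s,o['tool_pos'],o['force'],o['ft_torque'],o['opening'],o['clock'])
```

```text
True [ 474.35785966 -117.6828258   179.5872761 ] [-0.29351247  1.41215114  4.99400924] [ 0.15082216  0.07414957 -0.01857432] 20.693587402478514 13.2
True [ 474.32843168 -117.67718165  179.64713624] [ 0.38134385 -0.3147343   4.30174866] [0.11054275 0.03639029 0.02118132] 20.277161605794916 13.25
True [ 474.28739303 -117.67553479  179.58500444] [ 2.02149315 -0.46328495  5.196058  ] [ 0.03583395 -0.1214688   0.00711546] 20.762099558793576 13.3
True [ 474.28760714 -117.62707288  179.55783604] [ 0.58665805 -0.24515005  3.97557302] [ 0.05087526 -0.21286648  0.0293961 ] 20.622189595961025 13.35
True [ 474.2625935  -117.62324545  179.505465  ] [ 0.78678872 -0.42232495  4.15859226] [ 0.02370065 -0.29255831 -0.0098965 ] 20.553369975464015 13.4
```

Run:
```python
from h import *
z=179.3
def F(n=5):
    L=[]
    for i in range(n): robot.wait(0.03);o=robot.observe();L.append([o['force'][2],o['tool_pos'][2]])
    return np.mean(L,0)
f,tz=F();print(f,tz)
while f<8.6 and z>174:
    z-=min(0.6,max(0.2,(9-f)/3*0.7)); robot.move_straight((474.2,-117.6,z),vel=10,f_stop=8)
    f,tz=F();print(round(z,2),f,tz)
for i in range(4): robot.wait(0.1);print(F())
o=robot.observe();print(o['force'],o['ft_torque'],o['opening'],o['clock'])
```

```text
5.108039502582771 179.41377090782493
178.7 6.33961312499399 179.0970926006361
178.1 7.18216590482308 178.6471288689749
177.68 8.677257595476386 178.32645866233634
[  8.40360836 178.32750397]
[  7.67403738 178.32653426]
[  8.26547677 178.33413314]
[  7.89428584 178.32878395]
[-1.30216311  1.0517378   7.43409331] [ 0.14731177  0.43347489 -0.02906251] 20.724501095777292 15.8833
```

Run:
```python
from h import *
def F(n=6):
    L=[]
    for i in range(n): robot.wait(0.03);o=robot.observe();L.append([o['force'][2],*o['tool_pos']])
    return np.round(np.mean(L,0),2)
z=177.3
robot.move_straight((474.2,-117.6,z),vel=10,f_stop=8); robot.wait(0.5); print(F(10))
for z in [178.8,180,180.7]:
    robot.move_straight((474.2,-117.6,z),vel=15); print(z,F())
f=F()
while f[0]>0.3 and z<182.5:
    z+=min(0.6,f[0]/3+.1); robot.move_straight((474.2,-117.6,z),vel=10); f=F(); print(z,f)
o=robot.observe();print(o['force'],o['ft_torque'],o['opening'],o['clock'])
```

```text
[   9.13  474.54 -117.75  178.06]
178.8 [   5.62  474.48 -117.65  179.19]
180 [   3.46  474.34 -117.59  180.01]
180.7 [   1.98  474.21 -117.58  180.61]
181.29666666666665 [ 3.7000e-01  4.7396e+02 -1.1760e+02  1.8113e+02]
181.51999999999998 [  -0.56  473.99 -117.59  181.38]
[-0.04378738  0.21610304 -0.22890022] [-0.08910451 -0.32761268  0.02707223] 20.43917668832201 19.4167
```

Run:
```python
from h import *
robot.move_gripper(40)
robot.wait(0.2)
robot.move_straight((474.2,-117.6,262),vel=120)
robot.move_to((474.2,-60,330),ori(np.pi)); robot.wait(0.2)
c,W,T=wrist();save(c,'w4')
X,Y,Z=W[...,0],W[...,1],W[...,2]
m=(abs(Z-220)<8)&(abs(X-474)<30)&(abs(Y+118)<30);print('top',m.sum(),np.nanmedian(W[m],0),np.nanmean(W[m],0))
m=(abs(Z-116.5)<3)&(abs(X-476)<50)&(abs(Y+119)<50);print('sock',m.sum(),np.nanmedian(Z[m]))
c=robot.camera('scene');save({'image':cv2.resize(c['image'][90:240,200:400],None,fx=4,fy=4)},'s4');print(robot.observe()['clock'])
```

```text
top 761 [ 473.38342916 -117.27073771  220.53940189] [ 473.68690162 -117.13849971  220.49669027]
sock 1954 116.75656597932482
21.5083
```

View pics/w4.png

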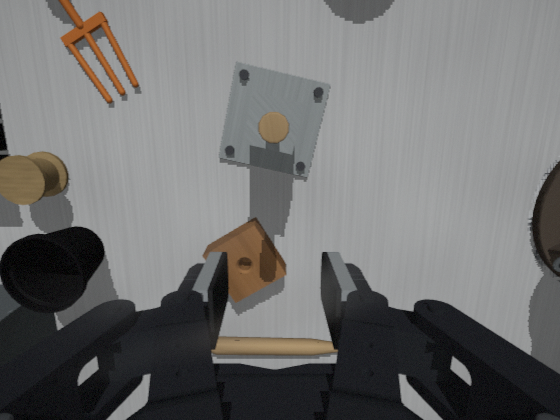

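View pics/s4.png

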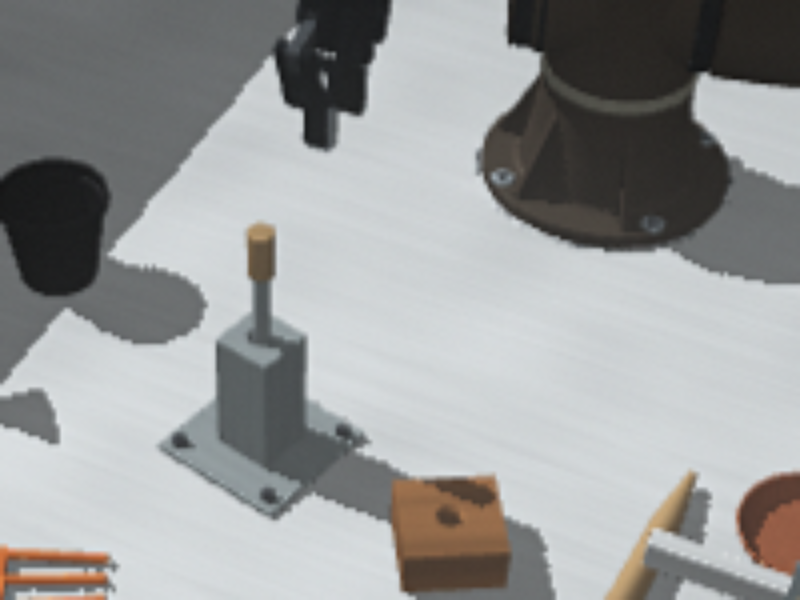

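Run:
```python
from h import *
robot.move_to((587,235,330),ori(np.pi)); robot.wait(0.25)
c,W,T=wrist();save(c,'w5')
X,Y,Z=W[...,0],W[...,1],W[...,2]
m=(Z>163)&(Z<185)&(abs(X-587)<40)&(Y>220)&(Y<310)
zz=np.nanmedian(Z[m]);print('z',zz,m.sum())
m&=(abs(Z-zz)<3);print(cv2.minAreaRect(W[m][:,:2].astype(np.float32)),np.nanmin(Y[m]))
for r in robot.landmark_of('marker_edge',c)[:1]:
    u,v=r['centre'][0]*560,r['centre'][1]*420; print(r['confidence'],u,v,ray(c,T,u,v,zz))
print(robot.observe()['clock'])
```

```text
z 174.0591044012305 1565
((582.3065795898438, 269.5272216796875), (15.351053237915039, 80.97959899902344), 0.507141649723053) 229.01489615210616
0.65 281.4 213.402 [580.63096348 252.45802862 174.0591044 ]
23.0583
```

View pics/w5.png

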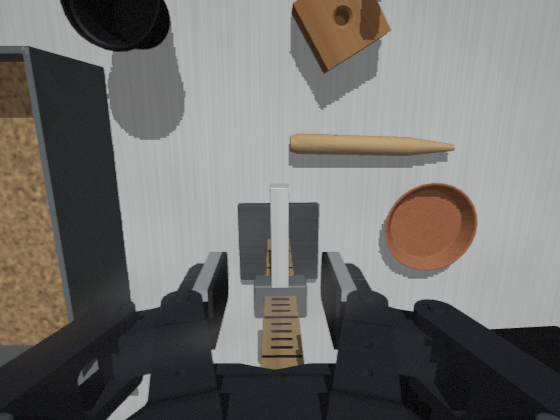

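Run:
```python
from h import *
x,y=582.3,249.3
robot.move_to((x,y,215),ori(np.pi))
print(robot.move_straight((x,y,146),vel=90,f_stop=6))
robot.wait(.1);o=robot.observe();print(o['tool_pos'],o['force'])
robot.move_gripper(0,60);robot.wait(0.3)
def F(n=4):
    L=[]
    for i in range(n): robot.wait(0.03);o=robot.observe();L.append([*o['force'],*o['tool_pos']])
    return np.round(np.mean(L,0),2)
f=F();print(f,robot.observe()['opening'])
z0=f[5]
robot.move_straight((x,y,z0+46.3),vel=35)
robot.wait(.2);f=F();print(f,f[5]-z0,robot.observe()['clock'])
```

```text
False
[582.72132279 249.53869607 146.82114768] [ 0.01442208  0.30353629 -0.19408622]
[  2.25  -0.73   2.75 582.68 249.43 146.32] 15.309944581682133
[  5.92   0.62  -3.32 582.52 249.41 191.69] 45.370000000000005 27.1917
```

Run:
```python
from h import *
x,y=582.3,249.3
robot.move_gripper(40);robot.wait(.1)
robot.move_straight((x,y,270),vel=150)
robot.move_to((582.3,249+57-45,330),ori(np.pi)); robot.wait(0.3)
L=[]
for i in range(3):
    c,W,T=wrist()
    X,Y,Z=W[...,0],W[...,1],W[...,2]
    m=(Z>210)&(Z<230)&(abs(X-582)<12)&(Y>225)&(Y<275)
    zz=np.nanmedian(Z[m]); m&=(abs(Z-zz)<3);print(m.sum(),zz,np.nanmean(Z[m]),robot.observe()['tool_pos'],np.round(cv2.minAreaRect(W[m][:,:2].astype(np.float32))[0],1))
save(c,'w6')
s=robot.camera('scene');W=cloud(s);X,Y,Z=W[...,0],W[...,1],W[...,2]
m=(abs(Z-220)<8)&(abs(X-474)<25)&(abs(Y+118)<25);print('scene rod',m.sum(),np.nanmedian(Z[m]),np.nanmax(Z[m]))
print(robot.observe()['clock'])
```

```text
1363 218.9600780442774 218.9777192035397 [582.08586511 260.72590732 328.98881324] [582.4 252. ]
1362 219.00498898037563 219.0042478562555 [582.16096141 260.77875134 329.24505208] [582.5 252. ]
1347 218.9688044242763 218.98041631989383 [582.22597357 260.81896542 329.4966929 ] [582.5 252. ]
scene rod 40 220.6849874206796 225.04853042860805
29.175
```

View pics/w6.png

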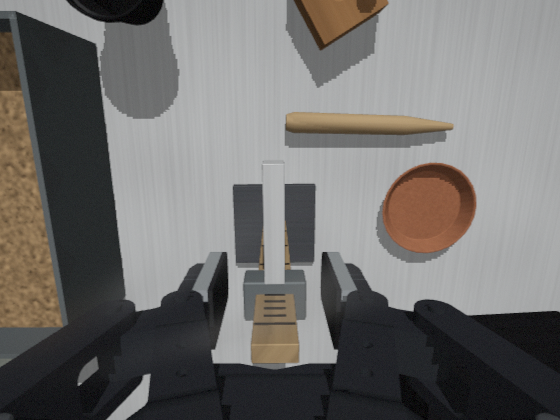

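Run:
```python
from h import *
x,y=582.5,249.3
robot.move_to((x,y,260),ori(np.pi))
print(robot.move_straight((x,y,191.5),vel=90,f_stop=6))
robot.move_gripper(0,60);robot.wait(0.2)
def F(n=4):
    L=[]
    for i in range(n): robot.wait(0.04);o=robot.observe();L.append([*o['force'],*o['tool_pos']])
    return np.round(np.mean(L,0),2)
f=F();print(f); z0=f[5]; z=z0+1.4
for k in range(5):
    robot.move_straight((x,y,z),vel=10); robot.wait(.1); f=F(); print(round(z,2),f)
    e=z0+1.4-f[5]
    if abs(e)<0.12: break
    z+=e
robot.move_gripper(40);robot.wait(.1)
robot.move_straight((x,y,270),vel=150)
def look(p,q,n=3):
    robot.move_to(p,ori(np.pi)); robot.wait(0.6)
    for i in range(n):
        c,W,T=wrist();X,Y,Z=W[...,0],W[...,1],W[...,2]
        m=(Z>210)&(Z<230)&(abs(X-q[0])<12)&(abs(Y-q[1])<q[2]); zz=np.nanmedian(Z[m]); print(m.sum(),zz,robot.observe()['tool_pos'])
    return c
look((582.3,307,330-0),(582.3,249,20))
save(look((474.2,-60,330),(474,-118,14)),'w7')
print(robot.observe()['clock'])
```

```text
False
[-1.1000e-01  4.9000e-01  3.1000e+00  5.8276e+02  2.4950e+02  1.9185e+02]
193.25 [  4.9    2.07  -4.86 582.61 249.45 192.86]
193.64 [  4.81   2.64  -4.33 582.61 249.45 193.5 ]
193.39 [  4.55   3.2   -3.41 582.61 249.44 193.47]
193.17 [  3.35   3.11  -1.42 582.64 249.45 193.41]
193.01 [  2.7    3.54   1.99 582.65 249.47 193.33]
1362 219.90052847039053 [582.32120003 306.89111261 330.03421037]
1362 219.93084905332483 [582.31815385 306.94788937 330.04358653]
1364 219.92244207777443 [582.29992191 306.97177246 330.03162273]
756 220.53434033048654 [474.20516653 -59.98506152 329.99428116]
754 220.48152347943818 [474.2116371  -60.01682763 330.03837221]
755 220.50898038733 [474.18998121 -60.03911145 330.02168841]
38.3083
```

Run:
```python
from h import *
x,y=582.5,249.3
robot.move_to((x,y,270),ori(np.pi))
print(robot.move_straight((x,y,193),vel=90,f_stop=6))
robot.move_gripper(0,60);robot.wait(0.2)
def F(n=4):
    L=[]
    for i in range(n): robot.wait(0.04);o=robot.observe();L.append([*o['force'],*o['tool_pos']])
    return np.round(np.mean(L,0),2)
f=F();print(f); z0=f[5]; z=z0+1.3
for k in range(2):
    robot.move_straight((x,y,z),vel=10); robot.wait(.1); f=F(); print(round(z,2),f)
    e=z0+1.05-f[5]
    if abs(e)<0.15: break
    z+=e
robot.move_gripper(40);robot.wait(.1)
robot.move_straight((x,y,270),vel=150)
robot.move_to((582.3,307,330),ori(np.pi)); robot.wait(0.6)
for i in range(3):
        c,W,T=wrist();X,Y,Z=W[...,0],W[...,1],W[...,2]
        m=(Z>210)&(Z<230)&(abs(X-582.3)<12)&(abs(Y-249)<20); zz=np.nanmedian(Z[m]); print(m.sum(),zz,robot.observe()['tool_pos'])
save(c,'w8')
c=robot.camera('scene');save(c,'s8');c=robot.camera('side');save(c,'d8')
print(robot.observe()['clock'])
```

```text
False
[3.0000e-02 4.5000e-01 3.4200e+00 5.8275e+02 2.4949e+02 1.9337e+02]
194.67 [  4.22   2.23  -5.02 582.61 249.46 194.28]
1363 220.43108789629645 [582.32577909 306.89485561 330.05979608]
1359 220.40566315096515 [582.30596752 306.91659796 330.05195165]
1364 220.39802852144328 [582.28687997 306.97293092 330.0684706 ]
44.25
```

View pics/s8.png

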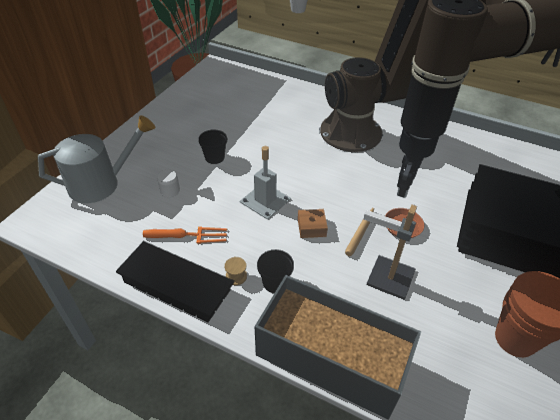

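The marker reads 220.4 against 220.5 for the rod. The rod is standing in the socket (265,165), the marker is raised (370,217), the other things haven't moved and the robot is clear of everything, so I'm handing in.

Run:
```python
from h import *
robot.finish_job();print(robot.observe()['clock'])
```

```text
the job is handed in; nothing more can be done
the job is handed in; nothing more can be done
```

The job is handed in at about 44 s of the 61 s allowed. The rod is standing in the socket, and the marker's top edge is level with its top to about 0.1 mm by the wrist camera.

- **Rod:** I lifted it from the rest and slid it about 66 mm down the bore until it bottomed. I held a push of 8–9 N on the wrist, about 10–11 N on the pad counting the rod's weight. Then I eased off to zero force and let go.
- **Marker:** It took three lifts. The first two left it 1.5 mm and then 0.6 mm low. At the end the wrist camera, from matching viewpoints, gave 220.4 mm for the marker and 220.5 mm for the rod top.
- **Cross-check:** The gripper's position at release put the rod top at about 220.0 mm. That fits the camera, which read known heights about 0.6 mm high throughout.
- **Other things:** By eye in the last overhead picture, nothing else had moved and the gripper was clear. I saved a final side view but did not look at it.

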